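# Seal the leftovers box: lid, clips, vent

### The job

Seal the lock-lid leftovers box on the steel table with light fingertip presses only: press its raised lid down until it sits on the rim, then snap down the end clip farther from the round vent plug (so the air is driven out through the vent), then the end clip beside the plug, and last push the vent plug in. Do not grip or lift the box or shove it along the table, and leave everything else where it stands.

Things in the scene. Friction and masses are not known exactly. Their poses are not given: they have to be found in the camera images.
- box: White storage box with a grey lid, loose on the table, 140 x 200 mm in plan (long side along its own y), about 0.9 kg with lid. Origin: centre of its underside; z up; +y points to the end that has the vent plug. It may stand at any yaw. Below the lid its end walls stand at y = +-93 mm, with a flange (z 46 to 52 mm) out to +-100 mm. It takes a few newtons sideways to slide it.
- lid (a joint): How far the lid is pressed down: 0 = standing 5 mm proud of the rim with the dark gasket showing, 0.005 m = seated on the rim. A firm gasket: it moves at about 3 to 4 N of fingertip force and stays where it is left.
- lid_top (a point): Middle of the lid's flat top (above the box's origin): 73 mm above the table with the lid proud, 68 mm when seated. The flat is 112 x 150 mm.
- far_clip (a joint): Turn of the clip at the box's -y end (away from the vent plug): 0 = open, standing out from the lid's end and 20 degrees above level; 1.90 rad = snapped down, hanging 1 degree short of plumb against the end wall. Over-centre: below about 0.95 rad it springs back open, beyond about 1.1 rad it snaps shut by itself and stays. Pressing its pad straight down takes 1 to 3 N.
- far_clip_pad (a point): On the outer (upper) face of the -y clip, 24 mm out from its hinge, at the middle of its width. The clip is a flap 56 mm wide (along the box's x), 32 mm long, 4 mm thick; its hinge line lies along the box's x at y = -107 mm, 64 mm above the table with the lid proud, 59 mm when seated. A fingertip that comes straight down outside the hinge line, close beside it (its inner edge 3 to 18 mm out), to about 33 mm above the table carries it past its snap point.
- vent_clip (a joint): The same for the clip at the box's +y end, beside the vent plug: 0 open, 1.90 rad snapped down.
- vent_clip_pad (a point): On the outer (upper) face of the +y clip, the mirror image of the other: hinge line at y = +107 mm in the box's frame.
- vent (a joint): How far the vent plug is pressed in: 0 = standing proud (open), 0.005 m = fully in. Friction fit: it moves at about 3 N and stays.
- vent_top (a point): Centre of the top of the vent plug, a dark round rubber button of 22 mm diameter on the lid, at x = 0, y = +50 mm in the box's frame. With the lid seated its top is 77.5 mm above the table when open, 72.5 mm when fully in; then it still stands 2 mm above its white round seat, 33 mm in diameter.
- spoon_1: Steel spoon, 188 x 38 x 15 mm, lying at the right front, the nearer to the box of two alike; a bystander. Origin at its centre, on the table.
- small_dish_1: Small dish, 90 mm across, 20 mm high, at the right; a bystander.
- marker: Marker pen, 17 x 135 x 16 mm, lying to the left of the box; a bystander.
- pepper: Spice jar, 46 mm across, 106 mm tall, standing at the left; a bystander.
- curry_powder: Spice jar, 44 mm across, 105 mm tall, beside the other jar; a bystander.

How it is judged:
On the way, in this order (a step that is already met when the one before it is completed fails the run):
1. the lid is pressed down onto the rim, both clips still open and the vent plug still proud (value of joint lid above 0.004 m and value of joint each of far_clip, vent_clip below 0.7 rad and value of joint vent below 0.0025 m), for 0.1 s.
2. the clip away from the vent plug is snapped down, the other clip and the plug still open (value of joint lid above 0.004 m and value of joint far_clip above 1.6 rad and value of joint vent_clip below 0.7 rad and value of joint vent below 0.0025 m), for 0.1 s.
3. the clip beside the vent plug is snapped down too, the plug still proud (value of joint lid above 0.004 m and value of joint each of far_clip, vent_clip above 1.6 rad and value of joint vent below 0.0025 m), for 0.1 s.
4. the vent plug is pushed in (value of joint each of lid, vent above 0.004 m and value of joint each of far_clip, vent_clip above 1.6 rad), for 0.1 s.
At the end, for the whole second after the job is handed in: The lid is seated (more than 4 of its 5 mm), both clips are snapped down (over 1.75 of 1.90 rad), the vent plug is in (more than 4 of 5 mm); the box rests upright on the table within 40 mm of where it stood, and the bystanders within 30 mm of where they were (value of joint each of lid, vent above 0.004 m and value of joint each of far_clip, vent_clip above 1.75 rad and distance of box from where it was at the start of the episode below 0.04 m and angle between box's own z axis and vertical below 0.05 rad and height (world z) of box below 0.005 m and linear speed of box below 0.02 m/s and distance of each of spoon_1, small_dish_1, marker, pepper, curry_powder from where it was at the start of the episode below 0.03 m); the robot touches nothing.
It fails at once if the box is pressed or struck with more than 30 N (contact force between the arm and box above 30 N).
It fails at once if the box is lifted or tipped (height (world z) of box above 0.01 m or angle between box's own z axis and vertical above 0.12 rad).
It fails at once if the box is shoved more than 40 mm (distance of box from where it was at the start of the episode above 0.04 m).
It fails at once if a bystander is moved more than 30 mm (distance of any of spoon_1, small_dish_1, marker, pepper, curry_powder from where it was at the start of the episode above 0.03 m).
It also fails if it takes over 61 s, if anything falls off the work surface, if the arm or the gripper's body presses on something with over 40 N, if the wrist force passes 120 N, or if a joint passes its speed limit or range.

### The arm

A 7-joint arm with a two-finger parallel gripper is mounted at the origin on a cart in front of the work surface, level with it; the furniture and walls round the work are solid. World frame = base frame: x ahead of the robot, y to its left, z up, the work surface at z = 0. Lengths are in m, angles in rad, forces in N, time in s.
With the tool pointing down it reaches from about 0.425 to 0.875 m from the base axis. Payload 4.7 kg.
Tool frame: the origin (TCP) lies midway between the tips of the shut fingers; the grasp point (between the pads) lies 19 mm behind it; x points along the fingers, z is the direction in which the jaws open and shut, and the axes are right-handed (so a half turn about x gives the same grasp; the last joint's range is limited). The gripper opens to 87 mm and grips with 3 to 60 N. Pads are 19 mm wide; open, the fingers measure 117 mm over their backs; the gripper's body (75 mm by 190 mm) begins 51 mm behind the grasp point.
Start: joints at [1.276, 0.321, -0.07, 1.45, 0.023, 1.371, -0.057], TCP at [0.198, -0.619, 0.223] pointing down, gripper open.
Joint ranges: [-2.86, 2.86], [-0.3, 2.09], [-1.38, 1.24], [0.06, 2.45], [-1.56, 4.7], [0.09, 2.05], [-2.69, 2.69]. Speed limits (rad/s): [2.57, 2.57, 3.14, 3.14, 3.14, 3.14, 3.14].

### API

Orientations are given as a rotation vector (axis times angle).
In Python, from bench import ctrl gives the robot as it stands.
- The arm moves only by the shell command python3 -m pendant 'ROWS' [OPENING] [FORCE]. ROWS is JSON, a list of rows, each an object with "travel": the shift along the tool's x, y, z in m, a list of three; "twist": the turn about the tool's x in rad. In form: [{"travel": [x, y, z], "twist": twist}, ...]. A call has 1 to 10 rows; each row is the pose to reach, as a shift and turn from the pose measured when the call began, along the tool's axes at that moment; what a row does not reach only later rows make up. A row lasts 1/8 s, in which the tool goes at most 62.5 mm and 10.7 degrees, less where a joint would pass 70% of its speed; a pose out of reach is approached as far as the arm can. A call with a gripper value outside its range is refused whole. OPENING is the opening, from -1 (shut) to 1 (fully open), so that 0 is half open, set as the call begins (- or left out, the last holds). The fingers move at their own pace and stop on an object; FORCE is the grip in N (left out, the last holds). Time passes only in rows, so rows that repeat a pose let the fingers close. It gives the time, the measured TCP pose, the force and the opening at its end, in the units of the state.
- ctrl.get_state(): the state, without advancing time (a new reading comes with each control period).
- ctrl.get_image(name): name is "scene" or "side" or "wrist"; returns the picture (384x512x3 uint8, red, green, blue); there is no depth.
- ctrl.camera_model(name): a dict with "K" (3x3 intrinsics, pixels), "rvec" (rotation vector, rad) and "tvec" (3), from world to camera coordinates, as OpenCV has them; the wrist camera has in their place "T_tool_cam" (4x4, takes a point from camera to tool coordinates, whose origin is the TCP and whose axes are the tool frame's). Camera axes: x right, y down, z forward; pixel columns grow to the right and rows downward; lengths in m; the calibration is good to about 2 mm. A picture is of the moment at which its call begins: read the wrist's pose just before it. camera_model takes no time and is no camera call.
- ctrl.close_job(): hands the job in, once; it reports no verdict.
The state is a dict: "time": time; "joint_positions": joint angles; "qd": joint speeds; "joint_torque": joint torques, N m; "position": TCP position; "tool_rot": TCP orientation; "ft_force": force on the tool from outside, world axes, zero at the start; "torque": the same for the moment, N m; "grip_width": opening from 0.0 (shut) to 1.0 (fully open).
Only numpy, scipy, OpenCV 4.12 (cv2) and the standard library are available. Lean on these libraries where they do the work, as an engineer would, in place of code of your own. Each camera call takes 0.05 s, during which the arm holds its last target.

## Working session

There is one attempt and no reset: what is moved stays moved. The work goes in short steps, Python scripts to look and compute and a shell command to move; the robot and the scene stay as the last step left them, time stands still between calls to the robot, and variables do not carry over. Pictures are saved under pics/ and viewed, and the job is handed in when it is done.

```bash
mkdir -p pics; ls
python3 - <<'E'
from bench import ctrl
import cv2,json
s=ctrl.get_state();print(s)
for n in ["scene","side","wrist"]:
    im=ctrl.get_image(n);cv2.imwrite(f"pics/{n}0.png",im[:,:,::-1]);print(n,ctrl.camera_model(n))
E
```

```text
pics
{'time': 0.0, 'joint_positions': array([ 1.2760883 ,  0.32178748, -0.07007538,  1.45164584,  0.02261821,
        1.37077596, -0.05689982]), 'qd': array([-0.0011272 , -0.00085878, -0.00047665, -0.00094565,  0.00059501,
        0.00104929, -0.00032374]), 'joint_torque': array([ 2.33634746e-04, -4.91279769e+01, -4.03612750e-01, -3.12521517e+01,
       -6.37101755e-02,  4.36884561e-02,  1.62156934e-04]), 'position': array([ 0.19732965, -0.6187648 ,  0.22149913]), 'tool_rot': array([ 0.97978925,  1.3412038 , -0.97815829]), 'ft_force': array([ 0.4247393 ,  0.77550087, -0.09314649]), 'torque': array([ 0.02086534, -0.02875853, -0.00906153]), 'grip_width': 1.0005504531177165}
scene {'K': array([[389.17454175,   0.        , 254.31301529],
       [  0.        , 389.17454175, 186.58902001],
       [  0.        ,   0.        ,   1.        ]]), 'rvec': array([ 1.15917216, -2.33997875,  1.0199004 ]), 'tvec': array([0.39662415, 0.35714102, 1.03659385])}
side {'K': array([[437.85516681,   0.        , 252.99887399],
       [  0.        , 437.85516681, 186.5716649 ],
       [  0.        ,   0.        ,   1.        ]]), 'rvec': array([ 0.67456115, -2.28203557,  1.52252231]), 'tvec': array([0.50012709, 0.17624257, 1.19851689])}
wrist {'K': array([[303.90475304,   0.        , 252.80559311],
       [  0.        , 303.90475304, 187.52317747],
       [  0.        ,   0.        ,   1.        ]]), 'T_tool_cam': array([[ 7.29420960e-04, -2.54623247e-01,  9.67040056e-01,
        -1.62339042e-01],
       [-4.73038226e-04, -9.67040293e-01, -2.54622952e-01,
         6.89982844e-02],
       [ 9.99999622e-01, -2.71719595e-04, -8.25825987e-04,
        -1.00205388e-04],
       [ 0.00000000e+00,  0.00000000e+00,  0.00000000e+00,
         1.00000000e+00]])}
```

View pics/scene0.png

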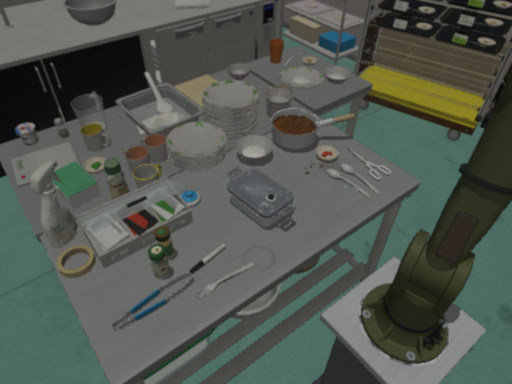

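View pics/side0.png

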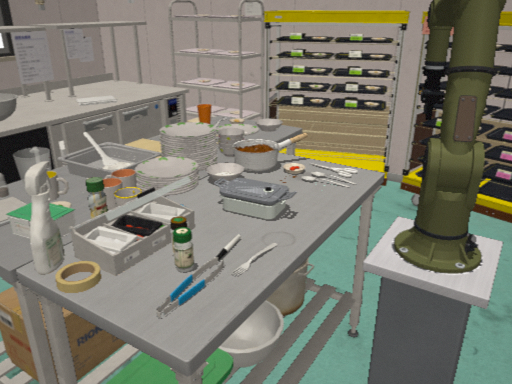

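View pics/wrist0.png

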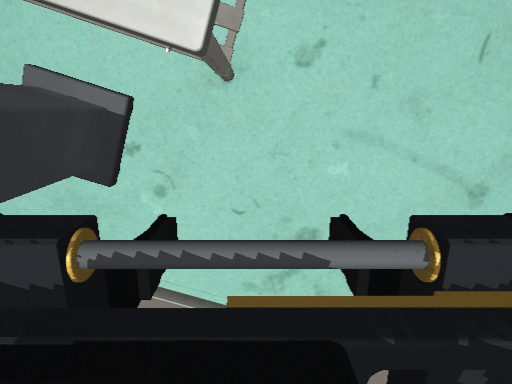

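The scene view shows the box near pixel (260,197), and the side view near (255,198). I'll zoom in on both.

Run:
```python
import cv2,numpy as np
a=cv2.imread("pics/scene0.png")[160:235,215:305];b=cv2.imread("pics/side0.png")[165:230,205:305]
cv2.imwrite("pics/z1.png",cv2.resize(a,None,fx=8,fy=8,interpolation=cv2.INTER_CUBIC));cv2.imwrite("pics/z2.png",cv2.resize(b,None,fx=8,fy=8,interpolation=cv2.INTER_CUBIC))
```

```text
(no output)
```

View pics/z1.png

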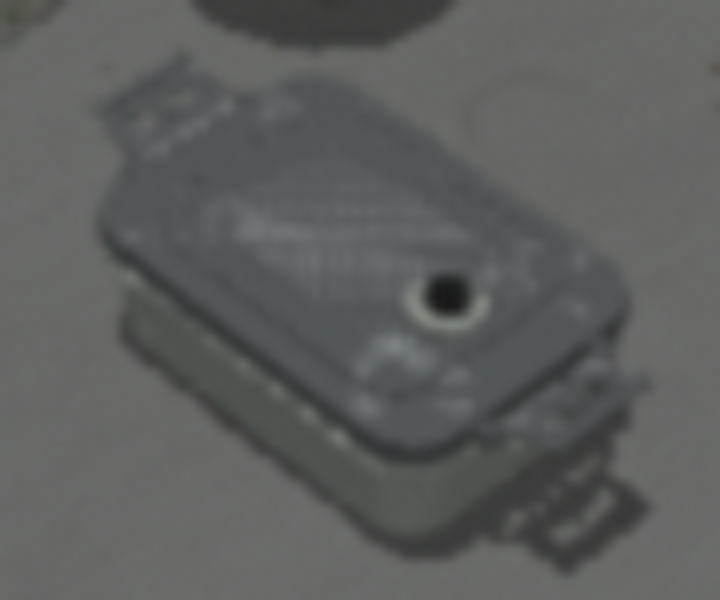

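View pics/z2.png

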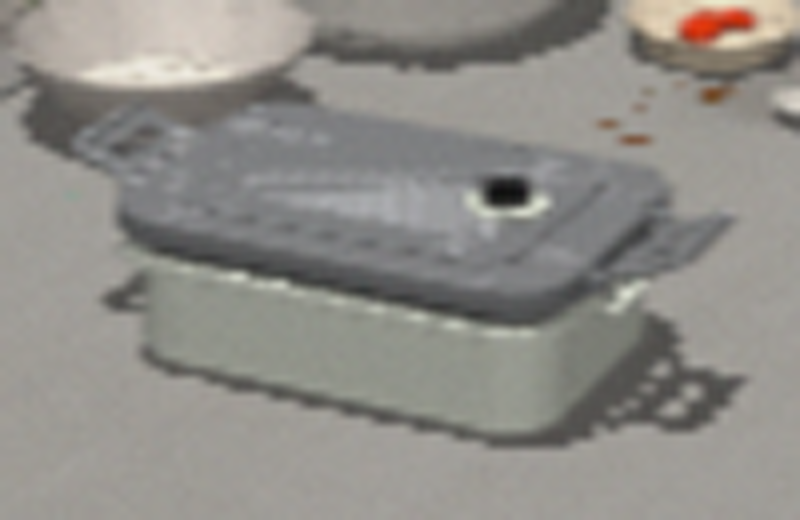

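Both views show the dark plug (scene crop 448,293; side crop 506,190) and the clips' outer edges. I'll fit x, y and yaw jointly to these points.

```bash
cat > h.py <<'E'
import numpy as np,cv2
from scipy.optimize import least_squares
from scipy.spatial.transform import Rotation as R
from bench import ctrl
def proj(n,P):
    m=ctrl.camera_model(n);return cv2.projectPoints(np.array(P,float).reshape(-1,1,3),m['rvec'],m['tvec'],m['K'],None)[0].reshape(-1,2)
def w(p,P):
    c,s=np.cos(p[2]),np.sin(p[2]);P=np.array(P,float);return np.c_[p[0]+c*P[:,0]-s*P[:,1],p[1]+s*P[:,0]+c*P[:,1],P[:,2]]
E
python3 - <<'E'
from h import *
o=(0.137,.075)
S=[((448,293),(0,.05,.0825)),((141,81),(0,-o[0],o[1])),((100,105),(-.028,-o[0],o[1])),((182,57),(.028,-o[0],o[1])),((645,382),(.028,o[0],o[1]))]
D=[((506,190),(0,.05,.0825)),((78,143),(-.028,-o[0],o[1])),((130,105),(.028,-o[0],o[1])),((732,218),(.028,o[0],o[1]))]
px=lambda L,off:(np.array([l[0] for l in L])+.5)/8-.5+off
a=px(S,(215,160));b=px(D,(205,165))
for sg in (1,-1):
  f=lambda v:1
  mir=np.array([sg,1,1])
  res=lambda p:np.r_[(proj("scene",w(p,[l[1]*mir for l in S]))-a).ravel(),(proj("side",w(p,[l[1]*mir for l in D]))-b).ravel()]
  for y0 in (-2,0,2):
    r=least_squares(res,[.6,0,y0],loss='soft_l1');print(sg,r.cost,r.x,np.round(r.fun.reshape(-1,2),1).tolist())
p=r.x
E
```

```text
1 66.34313398023038 [ 0.57211323  0.02253653 -4.39559341] [[5.7, -6.1], [-1.7, 0.6], [8.2, -6.7], [-11.7, 7.9], [-0.4, 0.5], [2.4, -3.9], [4.3, -4.3], [-7.7, 6.5], [-0.9, 0.7]]
1 66.34313398017653 [0.57211324 0.02253655 1.88759226] [[5.7, -6.1], [-1.7, 0.6], [8.2, -6.7], [-11.7, 7.9], [-0.4, 0.5], [2.4, -3.9], [4.3, -4.3], [-7.7, 6.5], [-0.9, 0.7]]
1 66.34313398027956 [0.57211322 0.02253652 1.88759177] [[5.7, -6.1], [-1.7, 0.6], [8.2, -6.7], [-11.7, 7.9], [-0.4, 0.5], [2.4, -3.9], [4.3, -4.3], [-7.7, 6.5], [-0.9, 0.7]]
-1 2.886377303731202 [ 0.56531818  0.04419784 -4.61081544] [[-0.2, -0.4], [0.1, -0.1], [-0.9, 0.4], [0.9, -0.6], [0.9, 0.2], [-0.3, -0.1], [-1.4, 0.8], [0.8, 0.1], [0.1, 0.4]]
-1 2.886377303731121 [0.56531818 0.04419784 1.67236988] [[-0.2, -0.4], [0.1, -0.1], [-0.9, 0.4], [0.9, -0.6], [0.9, 0.2], [-0.3, -0.1], [-1.4, 0.8], [0.8, 0.1], [0.1, 0.4]]
-1 2.8863773037311287 [0.56531818 0.04419784 1.67236988] [[-0.2, -0.4], [0.1, -0.1], [-0.9, 0.4], [0.9, -0.6], [0.9, 0.2], [-0.3, -0.1], [-1.4, 0.8], [0.8, 0.1], [0.1, 0.4]]
```

Run:
```python
from h import *
s=ctrl.get_state();T=R.from_rotvec(s['tool_rot']).as_matrix();print(np.round(T,3))
p=[.5653,.0442,1.6724]
print(w(p,[(0,0,.073),(0,.05,.0775),(0,-.107,.059),(0,.107,.059),(.028,-.137,.07),(-.028,-.137,.07)]))
# overlay
a=cv2.imread("pics/scene0.png");b=cv2.imread("pics/side0.png")
pts=[(x*.07,y*.1,z) for x in(1,-1) for y in (1,-1) for z in (.046,)]+[(x*.07,y*.093,0) for x in(1,-1) for y in (1,-1)]+[(x*.028,y*.107,.064) for x in(1,-1) for y in (1,-1)]+[(x*.028,y*.137,.075) for x in(1,-1) for y in (1,-1)]+[(0,.05,.0825)]
W=w(p,pts)
for n,im,(x0,x1,y0,y1) in (("scene",a,(215,305,160,235)),("side",b,(205,305,165,230))):
    z=cv2.resize(im[y0:y1,x0:x1],None,fx=8,fy=8)
    for u,v in proj(n,W): cv2.circle(z,(int((u-x0+.5)*8),int((v-y0+.5)*8)),3,(0,0,255),-1)
    cv2.imwrite(f"pics/ov_{n}.png",z)
# bowl/dish rough ground positions from scene
m=ctrl.camera_model("scene");Rm=cv2.Rodrigues(m['rvec'])[0];c=-Rm.T@m['tvec']
for nm,(u,v) in dict(bowl=(254,150),plates=(197,145),stack=(230,105),pot=(295,128),handle=(352,116),jar1=(162,238),jar2=(159,260),marker=(208,260),spoon=(345,182),dish=(327,154),blue=(188,197)).items():
    d=Rm.T@np.linalg.inv(m['K'])@[u,v,1]
    print(nm,(c+d*(.04-c[2])/d[2]).round(3))
```

```text
[[-0.001  0.953  0.304]
 [ 0.001  0.304 -0.953]
 [-1.    -0.    -0.001]]
[[0.5653     0.0442     0.073     ]
 [0.51555786 0.03912855 0.0775    ]
 [0.67174818 0.0550529  0.059     ]
 [0.45885182 0.0333471  0.059     ]
 [0.69875345 0.08595136 0.07      ]
 [0.70443347 0.03024017 0.07      ]]
bowl [ 0.779 -0.098  0.04 ]
plates [0.936 0.061 0.04 ]
stack [ 1.099 -0.21   0.04 ]
pot [ 0.795 -0.324  0.04 ]
handle [ 0.715 -0.583  0.04 ]
jar1 [0.604 0.388 0.04 ]
jar2 [0.537 0.434 0.04 ]
marker [0.452 0.321 0.04 ]
spoon [ 0.443 -0.244  0.04 ]
dish [ 0.593 -0.307  0.04 ]
blue [0.709 0.236 0.04 ]
```

View pics/ov_scene.png

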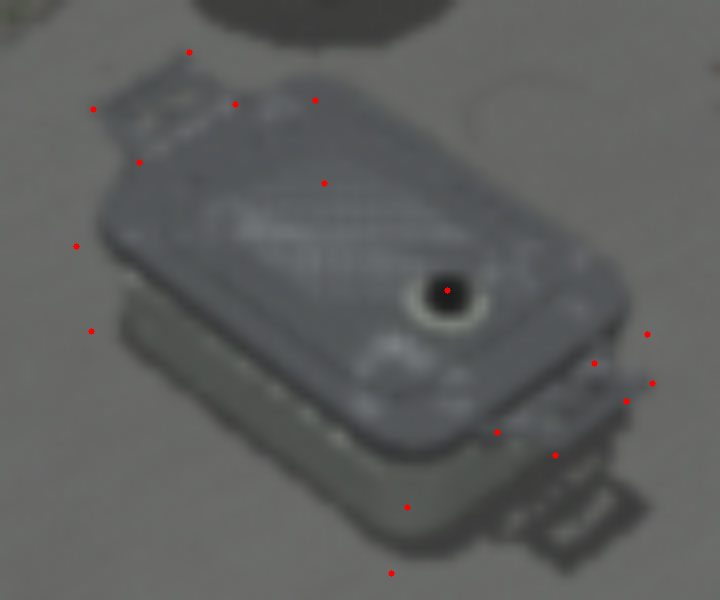

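View pics/ov_side.png

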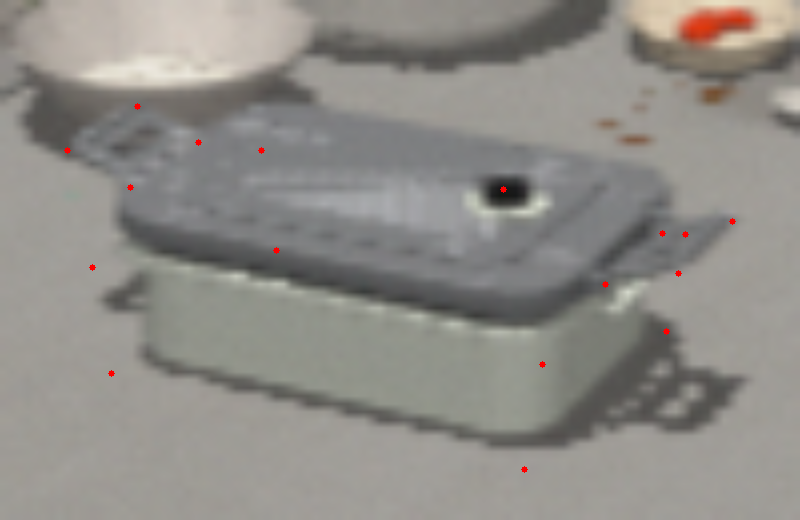

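The overlay agrees with the model: plug, clip hinges and clip tips all fall where they should. The box is at about (0.565, 0.044) with yaw 1.672, and the vent end faces the robot. I'll move above the lid with the fingers shut.

```bash
python3 -m pendant '[{"travel":[0,0.0425,-0.04],"twist":0.02},{"travel":[0,0.085,-0.08],"twist":0.04},{"travel":[0,0.1275,-0.12],"twist":0.06},{"travel":[0,0.17,-0.16],"twist":0.08},{"travel":[0,0.2125,-0.2],"twist":0.1},{"travel":[0,0.255,-0.24],"twist":0.12},{"travel":[0,0.2975,-0.28],"twist":0.14},{"travel":[0,0.34,-0.32],"twist":0.16},{"travel":[0,0.3825,-0.36],"twist":0.18},{"travel":[0,0.425,-0.4],"twist":0.207}]' -1 10
python3 - <<'E'
from h import *
s=ctrl.get_state();T=R.from_rotvec(s['tool_rot']).as_matrix();print(np.round(T,3));print(s['joint_positions'])
print(T.T@(np.array([.5653,.0442,.12])-s['position']), np.arctan2(T[1,1],T[0,1])-(1.6724-np.pi/2))
E
```

```text
time: 1.4
position: [0.4812, -0.107, 0.2223]
tool_rot: [1.135, 1.256, -1.135]
ft_force: [1.0, -0.3, -0.1]
grip_width: 0.015
[[-0.     0.995  0.1  ]
 [ 0.001  0.1   -0.995]
 [-1.    -0.    -0.001]]
[ 0.73294878  0.00871319 -0.5658249   1.81202229  0.00409756  1.32256626
 -1.30405394]
[ 0.10240065  0.09889711 -0.14190615] -0.0009940498997592223
```

```bash
python3 -m pendant '[{"travel":[0,0.033,-0.047],"twist":0},{"travel":[0.02,0.066,-0.095],"twist":0},{"travel":[0.05,0.099,-0.142],"twist":0},{"travel":[0.10,0.099,-0.142],"twist":0},{"travel":[0.10,0.099,-0.142],"twist":0}]'
python3 - <<'E'
from h import *
s=ctrl.get_state();print(s['joint_positions'])
for n in ["scene","side","wrist"]:
    im=ctrl.get_image(n)[:,:,::-1]
    if n!="wrist": im=cv2.resize(im[120:260,170:350],None,fx=4,fy=4)
    cv2.imwrite(f"pics/{n}1.png",im)
E
```

```text
time: 2.02
position: [0.5619, 0.0444, 0.1184]
tool_rot: [1.13, 1.264, -1.14]
ft_force: [-0.4, -0.1, 0.5]
grip_width: 0.005
[ 0.47970823  0.29362164 -0.69973288  1.76927459  0.20137783  1.16165565
 -1.74986847]
```

View pics/scene1.png

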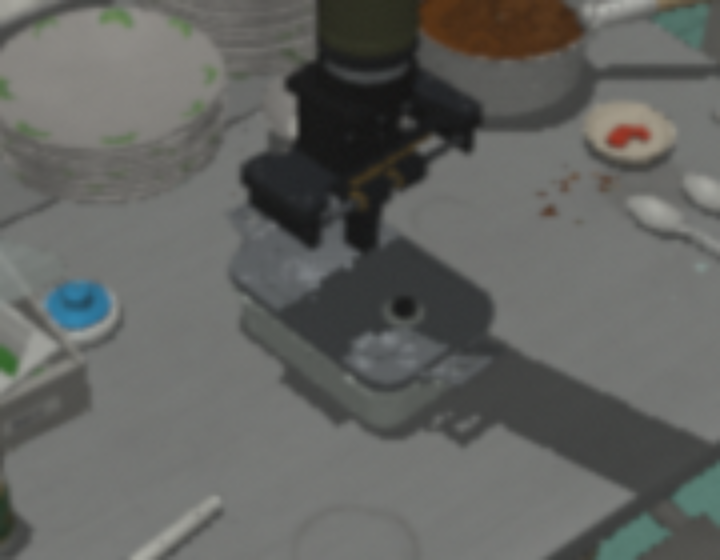

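View pics/side1.png

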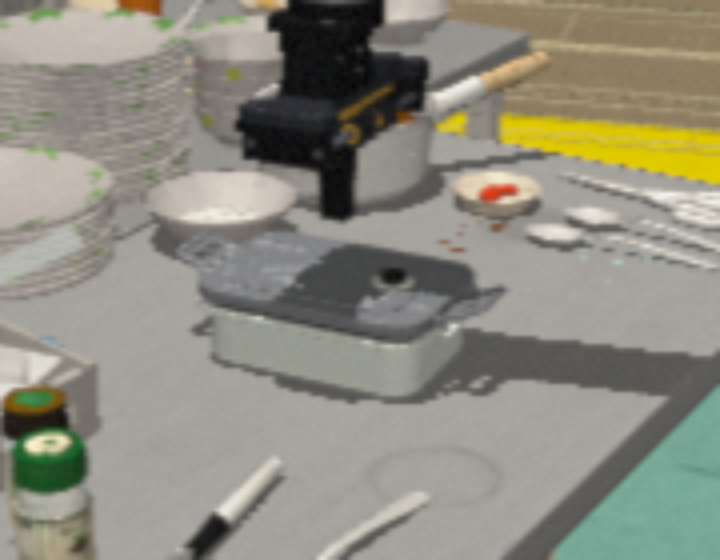

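View pics/wrist1.png

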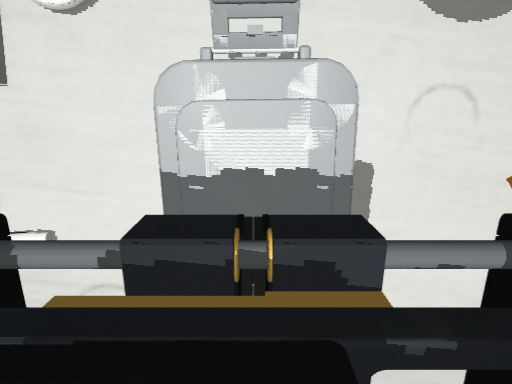

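The wrist view shows the far clip's hinge at about (256,50) and its outer edge at about (255,2), with the box square to the tool. I'll check these points against the fit.

Run:
```python
from h import *
s=ctrl.get_state();T=R.from_rotvec(s['tool_rot']).as_matrix();m=ctrl.camera_model("wrist");C=m['T_tool_cam']
c=s['position']+T@C[:3,3]
p=[.5653,.0442,1.6724];cy,sy=np.cos(p[2]),np.sin(p[2])
for nm,u,v,z in (("hinge",255.5,50,.064),("tip",255,2,.075),("lidL",157,150,.065),("lidR",356,150,.065),("lidfar",255,60,.068),("flatfar",256,99,.073)):
    d=T@C[:3,:3]@np.linalg.inv(m['K'])@[u,v,1];P=c+d*(z-c[2])/d[2];q=P[:2]-p[:2]
    print(nm,P.round(4),"box",np.round([cy*q[0]+sy*q[1],-sy*q[0]+cy*q[1]],4))
print(s['position'],np.arctan2(T[1,1],T[0,1]),T[:,0], s['ft_force'])
print('to lid', T.T@(np.array([.5653,.0442,.075])-s['position']))
```

```text
hinge [0.6728 0.0523 0.064 ] box [-0.0028 -0.1078]
tip [0.6983 0.0553 0.075 ] box [-0.0025 -0.1334]
lidL [0.5984 0.1171 0.065 ] box [ 0.0692 -0.0403]
lidR [ 0.6127 -0.0275  0.065 ] box [-0.0762 -0.0399]
lidfar [0.6659 0.052  0.068 ] box [-0.0025 -0.1009]
flatfar [0.6409 0.0488 0.073 ] box [-0.0031 -0.0756]
[0.56642898 0.04339748 0.12420429] 0.09900727172189301 [ 2.07333167e-03  3.28775138e-04 -9.99997797e-01] [-0.16786502  0.26530989  0.55349544]
to lid [ 0.04920211 -0.00114724 -0.00090417]
```

The fit holds to within 3 mm. I'll descend towards the lid.

```bash
python3 -m pendant '[{"travel":[0.02,0,0],"twist":0},{"travel":[0.04,0,0],"twist":0},{"travel":[0.044,0,0],"twist":0},{"travel":[0.044,0,0],"twist":0}]'
```

```text
time: 2.68
position: [0.5661, 0.0434, 0.0797]
tool_rot: [1.137, 1.254, -1.135]
ft_force: [-0.1, -0.1, 1.4]
grip_width: 0.008
```

```bash
python3 -m pendant '[{"travel":[0.003,0,0],"twist":0},{"travel":[0.005,0,0],"twist":0},{"travel":[0.006,0,0],"twist":0},{"travel":[0.007,0,0],"twist":0},{"travel":[0.007,0,0],"twist":0}]'
```

```text
time: 3.3
position: [0.5661, 0.0434, 0.0726]
tool_rot: [1.137, 1.254, -1.135]
ft_force: [-0.6, 0.3, 0.4]
grip_width: 0.007
```

```bash
python3 -m pendant '[{"travel":[0.001,0,0],"twist":0},{"travel":[0.002,0,0],"twist":0},{"travel":[0.002,0,0],"twist":0}]'; python3 -m pendant '[{"travel":[0.001,0,0],"twist":0},{"travel":[0.002,0,0],"twist":0},{"travel":[0.002,0,0],"twist":0}]'
```

```text
time: 3.68
position: [0.5662, 0.0434, 0.0708]
tool_rot: [1.137, 1.254, -1.135]
ft_force: [-0.3, 0.8, 3.3]
grip_width: 0.001
time: 4.05
position: [0.5662, 0.0434, 0.0686]
tool_rot: [1.137, 1.254, -1.135]
ft_force: [-0.5, -0.3, 2.2]
grip_width: 0.006
```

```bash
python3 -m pendant '[{"travel":[0.0005,0,0],"twist":0},{"travel":[0.001,0,0],"twist":0},{"travel":[0.001,0,0],"twist":0}]'; python3 -m pendant '[{"travel":[0.0005,0,0],"twist":0},{"travel":[0.001,0,0],"twist":0},{"travel":[0.001,0,0],"twist":0}]'
```

```text
time: 4.42
position: [0.5663, 0.0434, 0.0684]
tool_rot: [1.136, 1.254, -1.135]
ft_force: [-1.6, -0.4, 8.0]
grip_width: 0.007
time: 4.8
position: [0.5663, 0.0435, 0.0684]
tool_rot: [1.136, 1.253, -1.135]
ft_force: [-3.7, -0.9, 9.5]
grip_width: 0.003
```

The lid is seated: the force rose to 9 N and z stopped at 0.068. I'll retract and move over the far clip.

```bash
python3 -m pendant '[{"travel":[-0.02,0,0],"twist":0},{"travel":[-0.045,0,0],"twist":0},{"travel":[-0.045,0,0],"twist":0}]'
cat >> h.py <<'E'
def img(tag,box=(170,350,120,260)):
    for n in ["scene","side"]:
        im=ctrl.get_image(n)[:,:,::-1];im=cv2.resize(im[box[2]:box[3],box[0]:box[1]],None,fx=4,fy=4,interpolation=cv2.INTER_CUBIC);cv2.imwrite(f"pics/{n}{tag}.png",im)
p=[.5653,.0442,1.6724]
def go(b):
    s=ctrl.get_state();T=R.from_rotvec(s['tool_rot']).as_matrix();t=w(p,[b])[0];print("to",b,T.T@(t-s['position']),t,s['ft_force'].round(2))
E
python3 - <<'E'
from h import *
go((-.001,-.1265,.10));go((-.001,.1265,.10));img("2")
E
```

```text
time: 5.18
position: [0.5677, 0.0437, 0.1149]
tool_rot: [1.138, 1.25, -1.133]
ft_force: [-0.2, 0.3, -0.9]
grip_width: 0.007
to (-0.001, -0.1265, 0.1) [ 1.55245153e-02  1.24043395e-01 -7.66866707e-05] [0.69124904 0.05603592 0.1       ] [-0.21  0.29 -0.94]
to (-0.001, 0.1265, 0.1) [ 0.01428847 -0.12895273  0.0005828 ] [0.43955382 0.0303744  0.1       ] [-0.21  0.29 -0.94]
```

View pics/side2.png

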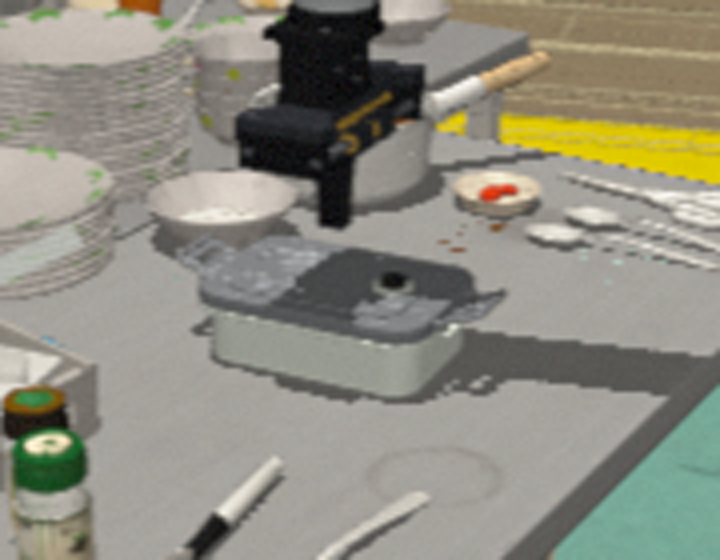

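The lid line has dropped onto the rim and the box hasn't moved. Next I go to the far clip.

```bash
python3 -m pendant '[{"travel":[0,0.045,0],"twist":0},{"travel":[0,0.09,0],"twist":0},{"travel":[0,0.124,0],"twist":0},{"travel":[0.015,0.124,0],"twist":0},{"travel":[0.015,0.124,0],"twist":0}]'
python3 - <<'E'
from h import *
go((-.001,-.1265,.078));s=ctrl.get_state();print(s['joint_positions'],R.from_rotvec(s['tool_rot']).as_matrix().round(3).tolist());
E
```

```text
time: 5.9
position: [0.6867, 0.0554, 0.0942]
tool_rot: [1.132, 1.258, -1.14]
ft_force: [0.3, 0.1, 0.1]
grip_width: 0.003
to (-0.001, -0.1265, 0.078) [ 0.01622268  0.00472991 -0.0002131 ] [0.69124904 0.05603592 0.078     ] [0.28 0.11 0.09]
[ 0.33668209  0.57119845 -0.63940301  1.46702239  0.34970952  1.22495495
 -1.81851079] [[-0.006, 0.995, 0.099], [-0.001, 0.099, -0.995], [-1.0, -0.006, 0.0]]
```

```bash
python3 -m pendant '[{"travel":[0.008,0.003,0],"twist":0},{"travel":[0.016,0.003,0],"twist":0},{"travel":[0.016,0.003,0],"twist":0}]';python3 -m pendant '[{"travel":[0.005,0,0],"twist":0},{"travel":[0.010,0,0],"twist":0},{"travel":[0.015,0,0],"twist":0},{"travel":[0.015,0,0],"twist":0}]'
python3 - <<'E'
from h import *
go((-.001,-.1265,.033))
E
```

```text
time: 6.28
position: [0.6887, 0.0553, 0.0774]
tool_rot: [1.131, 1.259, -1.141]
ft_force: [-0.4, -1.3, -0.3]
grip_width: 0.004
time: 6.78
position: [0.6886, 0.0552, 0.0621]
tool_rot: [1.131, 1.259, -1.141]
ft_force: [0.4, -0.1, 0.7]
grip_width: 0.003
to (-0.001, -0.1265, 0.033) [ 0.02906884  0.00294868 -0.00056589] [0.69124904 0.05603592 0.033     ] [ 0.38 -0.1   0.73]
```

```bash
python3 -m pendant '[{"travel":[0.005,0.001,0],"twist":0},{"travel":[0.010,0.001,0],"twist":0},{"travel":[0.015,0.001,0],"twist":0},{"travel":[0.015,0.001,0],"twist":0}]';python3 -m pendant '[{"travel":[0.005,0,0],"twist":0},{"travel":[0.010,0,0],"twist":0},{"travel":[0.014,0,0],"twist":0},{"travel":[0.014,0,0],"twist":0}]'
python3 - <<'E'
from h import *
go((-.001,-.1265,.033));img("3")
E
```

```text
time: 7.28
position: [0.6886, 0.0551, 0.0458]
tool_rot: [1.13, 1.261, -1.143]
ft_force: [0.7, -0.4, -0.0]
grip_width: 0.004
time: 7.78
position: [0.6881, 0.0551, 0.0312]
tool_rot: [1.13, 1.261, -1.143]
ft_force: [-0.2, -0.1, -0.4]
grip_width: 0.007
to (-0.001, -0.1265, 0.033) [-0.00178829  0.00316293 -0.00062824] [0.69124904 0.05603592 0.033     ] [-0.16 -0.1  -0.44]
```

View pics/side3.png

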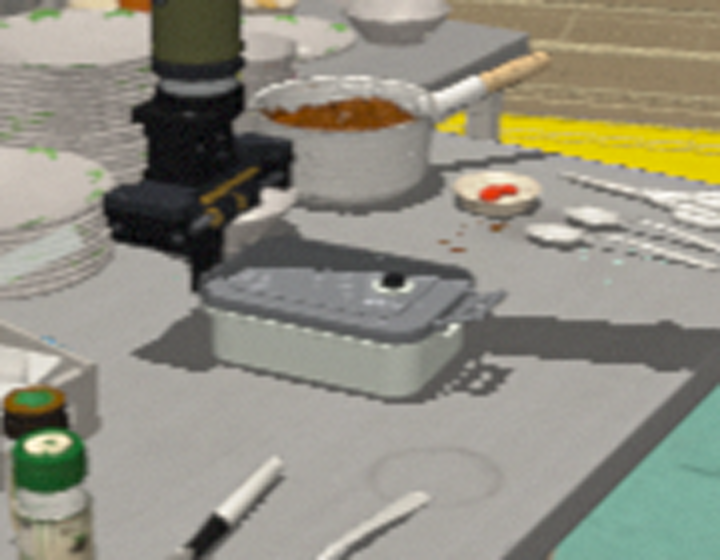

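The far clip looks gone from view and the force is near zero. I'll raise straight up and go back over the lid to confirm with the wrist camera.

```bash
python3 -m pendant '[{"travel":[-0.02,0.002,0],"twist":0},{"travel":[-0.05,0.002,0],"twist":0},{"travel":[-0.085,0.001,0],"twist":0},{"travel":[-0.085,-0.04,0],"twist":0},{"travel":[-0.085,-0.08,0],"twist":0},{"travel":[-0.085,-0.124,0],"twist":0},{"travel":[-0.085,-0.124,0],"twist":0}]'
python3 - <<'E'
from h import *
go((-.001,.1265,.10));img("4");cv2.imwrite("pics/wrist4.png",ctrl.get_image("wrist")[:,:,::-1])
E
```

```text
time: 8.75
position: [0.5637, 0.0427, 0.1194]
tool_rot: [1.128, 1.259, -1.144]
ft_force: [1.1, 0.6, -0.4]
grip_width: 0.004
to (-0.001, 0.1265, 0.1) [ 0.02057907 -0.12458674 -0.00023416] [0.43955382 0.0303744  0.1       ] [ 1.12  0.62 -0.4 ]
```

View pics/wrist4.png

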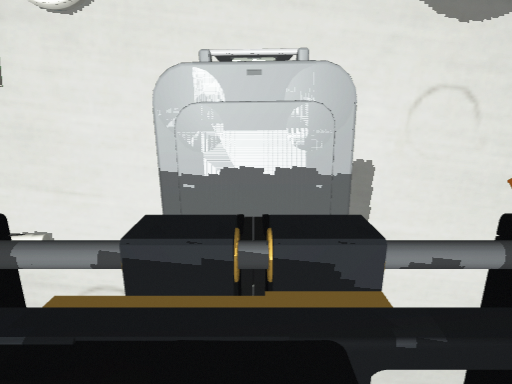

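View pics/side4.png

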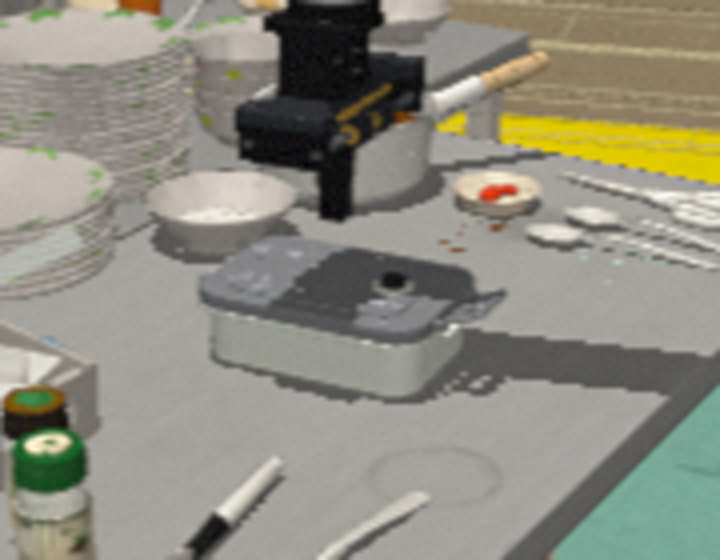

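The far clip hangs closed and the vent clip is still open. Next is the vent clip.

```bash
python3 -m pendant '[{"travel":[0,-0.04,0],"twist":0},{"travel":[0,-0.08,0],"twist":0},{"travel":[0,-0.125,0],"twist":0},{"travel":[0.01,-0.125,0],"twist":0},{"travel":[0.02,-0.125,0],"twist":0},{"travel":[0.02,-0.125,0],"twist":0}]'
python3 - <<'E'
from h import *
go((-.001,.1265,.078));s=ctrl.get_state();print(s['joint_positions'],R.from_rotvec(s['tool_rot']).as_matrix().round(3).tolist());img("5")
E
```

```text
time: 9.65
position: [0.4437, 0.0312, 0.0997]
tool_rot: [1.132, 1.261, -1.14]
ft_force: [0.9, 0.9, -0.2]
grip_width: 0.004
to (-0.001, 0.1265, 0.078) [ 0.02174658 -0.00409961  0.00047082] [0.43955382 0.0303744  0.078     ] [ 0.88  0.91 -0.2 ]
[ 0.62201428  0.02499506 -0.75000078  2.05833358  0.01780775  1.07225809
 -1.60704904] [[-0.007, 0.995, 0.1], [0.0, 0.1, -0.995], [-1.0, -0.007, -0.001]]
```

View pics/side5.png

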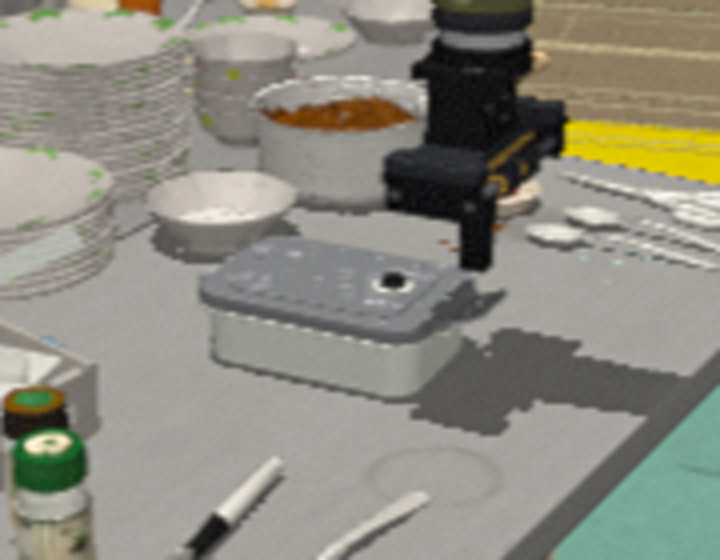

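View pics/scene5.png

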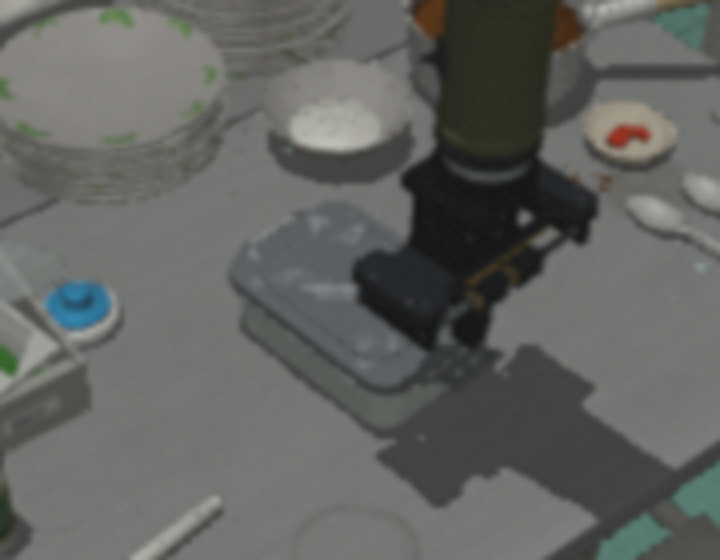

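```bash
python3 -m pendant '[{"travel":[0.008,-0.003,0],"twist":0},{"travel":[0.018,-0.003,0],"twist":0},{"travel":[0.026,-0.003,0],"twist":0},{"travel":[0.026,-0.003,0],"twist":0}]'
python3 - <<'E'
from h import *
go((-.001,.1265,.033))
E
python3 -m pendant '[{"travel":[0.005,0,0],"twist":0},{"travel":[0.010,0,0],"twist":0},{"travel":[0.015,0,0],"twist":0},{"travel":[0.015,0,0],"twist":0}]'
python3 - <<'E'
from h import *
go((-.001,.1265,.033))
E
```

```text
time: 10.25
position: [0.4401, 0.031, 0.0734]
tool_rot: [1.132, 1.262, -1.14]
ft_force: [-0.3, 0.1, 0.5]
grip_width: 0.002
to (-0.001, 0.1265, 0.033) [ 0.04037871 -0.00023581  0.00062535] [0.43955382 0.0303744  0.033     ] [-0.27  0.07  0.52]
time: 10.75
position: [0.4399, 0.031, 0.0581]
tool_rot: [1.132, 1.262, -1.14]
ft_force: [-1.6, -1.1, 0.8]
grip_width: 0.002
to (-0.001, 0.1265, 0.033) [ 0.02510949 -0.00021702  0.00063887] [0.43955382 0.0303744  0.033     ] [-1.56 -1.07  0.84]
```

```bash
python3 -m pendant '[{"travel":[0.005,0,0],"twist":0},{"travel":[0.010,0,0],"twist":0},{"travel":[0.014,0,0],"twist":0},{"travel":[0.014,0,0],"twist":0}]'; python3 -m pendant '[{"travel":[0.005,0,0],"twist":0},{"travel":[0.010,0,0],"twist":0},{"travel":[0.013,0,0],"twist":0},{"travel":[0.013,0,0],"twist":0}]'
python3 - <<'E'
from h import *
go((-.001,.1265,.033))
E
```

```text
time: 11.25
position: [0.4393, 0.0311, 0.0436]
tool_rot: [1.132, 1.263, -1.141]
ft_force: [-0.6, -0.6, 0.4]
grip_width: 0.01
time: 11.75
position: [0.4389, 0.0311, 0.0303]
tool_rot: [1.131, 1.264, -1.141]
ft_force: [-0.3, 0.1, 0.0]
grip_width: 0.011
to (-0.001, 0.1265, 0.033) [-0.00274786  0.00051381  0.00082679] [0.43955382 0.0303744  0.033     ] [-0.32  0.15  0.05]
```

Now straight up, then a little outward so I can look before pressing the plug.

```bash
python3 -m pendant '[{"travel":[-0.02,0,0],"twist":0},{"travel":[-0.05,0,0],"twist":0},{"travel":[-0.085,0,0],"twist":0},{"travel":[-0.11,0,0],"twist":0},{"travel":[-0.11,0,0],"twist":0}]'
python3 - <<'E'
from h import *
img("6");cv2.imwrite("pics/wrist6.png",ctrl.get_image("wrist")[:,:,::-1]);s=ctrl.get_state();print(s['position'],s['tool_rot']);go((0,.05,.09))
E
```

```text
time: 12.38
position: [0.4418, 0.031, 0.1422]
tool_rot: [1.133, 1.259, -1.139]
ft_force: [-0.7, 1.1, -0.1]
grip_width: 0.005
[0.43939139 0.03090917 0.13941114] [ 1.13072705  1.26472254 -1.14210566]
to (0, 0.05, 0.09) [ 0.04854859  0.07715707 -0.00041502] [0.51555786 0.03912855 0.09      ] [-1.13 -0.15 -0.41]
```

View pics/wrist6.png

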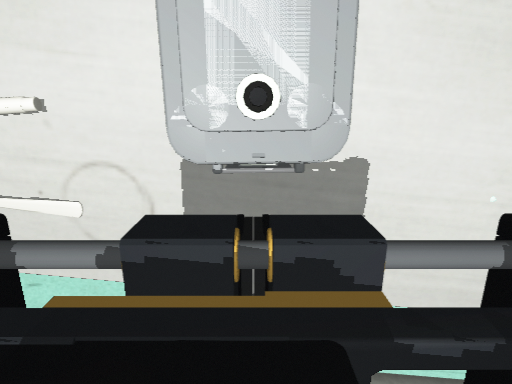

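View pics/side6.png

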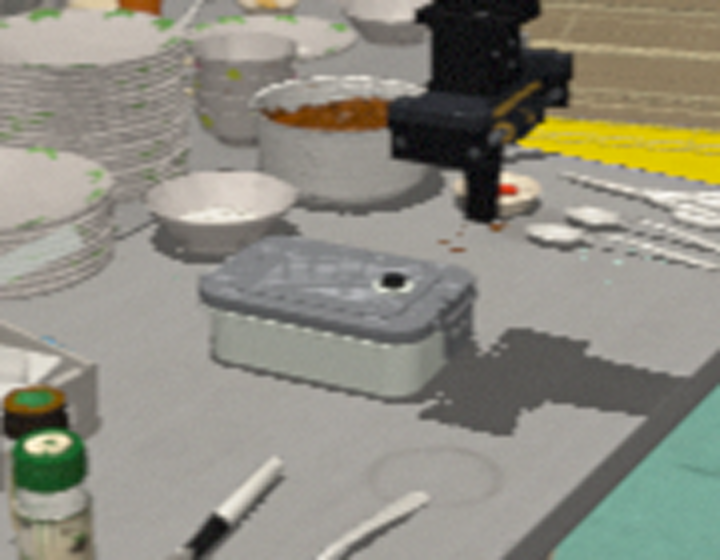

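Both clips are down and the plug is proud at wrist pixel (258,96). I'll locate it from here.

Run:
```python
from h import *
s=ctrl.get_state();T=R.from_rotvec(s['tool_rot']).as_matrix();m=ctrl.camera_model("wrist");C=m['T_tool_cam']
c=s['position']+T@C[:3,3];d=T@C[:3,:3]@np.linalg.inv(m['K'])@[258,96,1];P=c+d*(.0775-c[2])/d[2];print(P,T.T@(P-s['position']))
go((0,.05,.085))
```

```text
[0.51543083 0.03524512 0.0775    ] [0.06104427 0.0767813  0.0034662 ]
to (0, 0.05, 0.085) [ 0.05354826  0.07721324 -0.00040296] [0.51555786 0.03912855 0.085     ] [-1.13 -0.15 -0.41]
```

```bash
python3 -m pendant '[{"travel":[0,0.04,0.001],"twist":0},{"travel":[0,0.077,0.0015],"twist":0},{"travel":[0.02,0.077,0.0015],"twist":0},{"travel":[0.045,0.077,0.0015],"twist":0},{"travel":[0.053,0.077,0.0015],"twist":0},{"travel":[0.053,0.077,0.0015],"twist":0},{"travel":[0.053,0.077,0.0015],"twist":0}]'
python3 - <<'E'
from h import *
go((0,.05,.0775));img("7")
E
```

```text
time: 13.4
position: [0.5161, 0.0373, 0.0863]
tool_rot: [1.131, 1.264, -1.141]
ft_force: [0.1, -1.8, 0.4]
grip_width: 0.009
to (0, 0.05, 0.0775) [ 0.00877132 -0.00023311 -0.00182812] [0.51555786 0.03912855 0.0775    ] [ 0.08 -1.82  0.38]
```

View pics/side7.png

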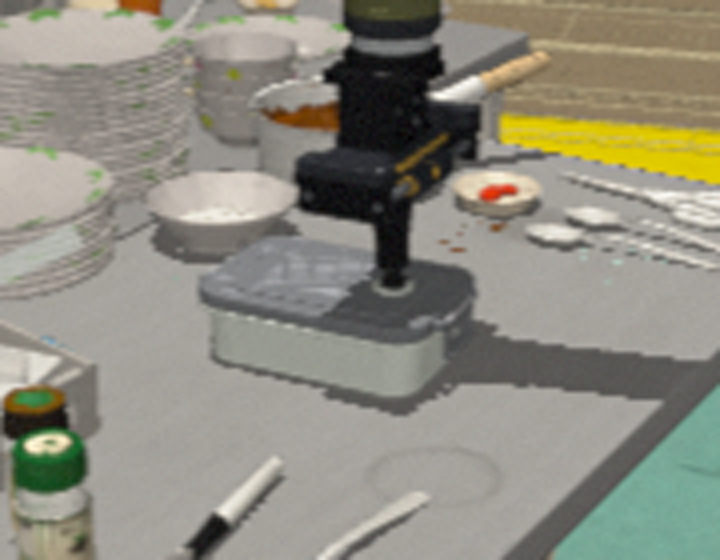

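View pics/scene7.png

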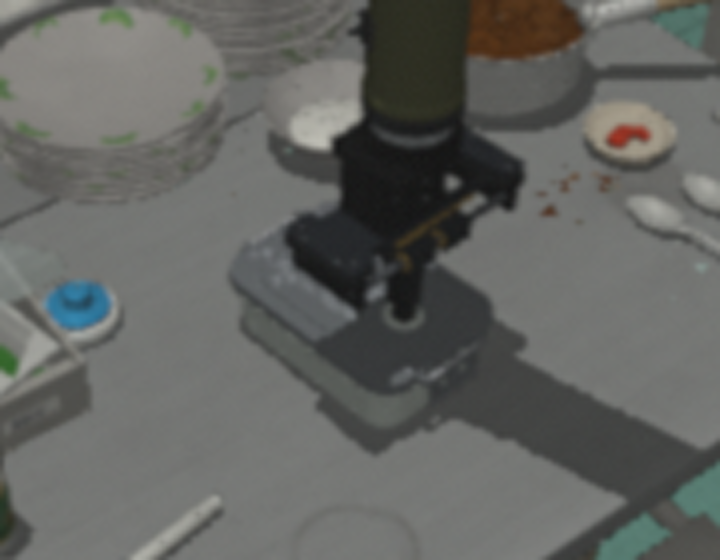

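The tip is over the plug, so I'll press in small steps.

```bash
python3 -m pendant '[{"travel":[0.004,0,0],"twist":0},{"travel":[0.007,0,0],"twist":0},{"travel":[0.009,0,0],"twist":0},{"travel":[0.009,0,0],"twist":0}]'; python3 -m pendant '[{"travel":[0.001,0,0],"twist":0},{"travel":[0.002,0,0],"twist":0},{"travel":[0.0025,0,0],"twist":0},{"travel":[0.0025,0,0],"twist":0}]';python3 -m pendant '[{"travel":[0.001,0,0],"twist":0},{"travel":[0.002,0,0],"twist":0},{"travel":[0.002,0,0],"twist":0}]'
```

```text
time: 14.0
position: [0.5161, 0.0372, 0.0773]
tool_rot: [1.131, 1.263, -1.141]
ft_force: [0.2, 0.1, -0.4]
grip_width: 0.009
time: 14.5
position: [0.5161, 0.0372, 0.0749]
tool_rot: [1.131, 1.263, -1.141]
ft_force: [-1.0, 0.2, 2.6]
grip_width: 0.004
time: 14.88
position: [0.5161, 0.0373, 0.0729]
tool_rot: [1.131, 1.263, -1.141]
ft_force: [-2.2, -0.0, 3.3]
grip_width: 0.007
```

```bash
python3 -m pendant '[{"travel":[0.0005,0,0],"twist":0},{"travel":[0.001,0,0],"twist":0},{"travel":[0.001,0,0],"twist":0}]'; python3 -m pendant '[{"travel":[0.0005,0,0],"twist":0},{"travel":[0.001,0,0],"twist":0},{"travel":[0.001,0,0],"twist":0}]'
```

```text
time: 15.25
position: [0.5162, 0.0372, 0.0728]
tool_rot: [1.131, 1.263, -1.142]
ft_force: [-3.7, -1.0, 10.9]
grip_width: 0.006
time: 15.62
position: [0.5162, 0.0372, 0.0728]
tool_rot: [1.13, 1.263, -1.142]
ft_force: [-4.3, -0.3, 10.8]
grip_width: 0.007
```

The plug has bottomed out at 11 N with z at 0.0728. I'll retract well clear to the robot's side and check.

```bash
python3 -m pendant '[{"travel":[-0.03,0,0],"twist":0},{"travel":[-0.07,0,0],"twist":0},{"travel":[-0.11,0,0],"twist":0},{"travel":[-0.11,-0.04,0],"twist":0},{"travel":[-0.11,-0.075,0],"twist":0},{"travel":[-0.11,-0.075,0],"twist":0},{"travel":[-0.11,-0.075,0],"twist":0}]'
python3 - <<'E'
from h import *
img("8");cv2.imwrite("pics/wrist8.png",ctrl.get_image("wrist")[:,:,::-1])
E
```

```text
time: 16.5
position: [0.4433, 0.0297, 0.1836]
tool_rot: [1.131, 1.261, -1.141]
ft_force: [0.0, -0.7, -0.1]
grip_width: 0.007
```

View pics/side8.png

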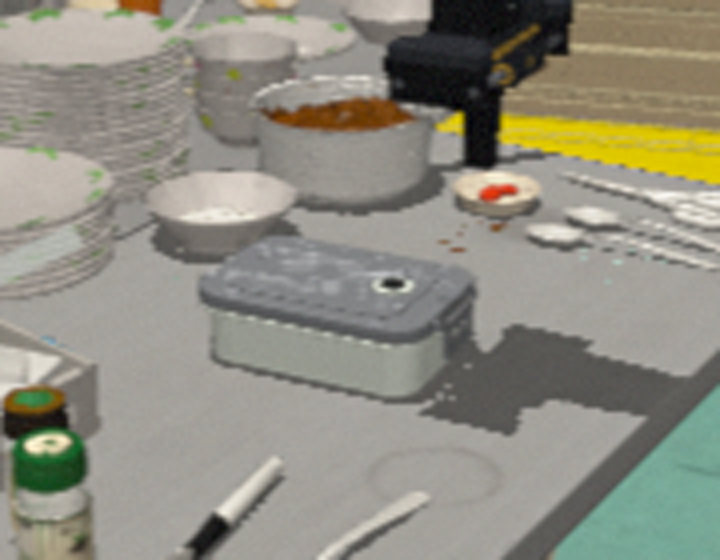

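View pics/wrist8.png

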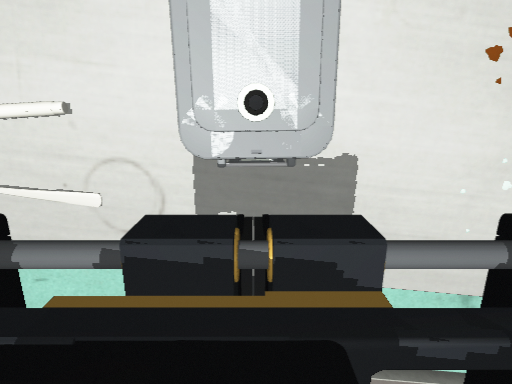

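View pics/scene8.png

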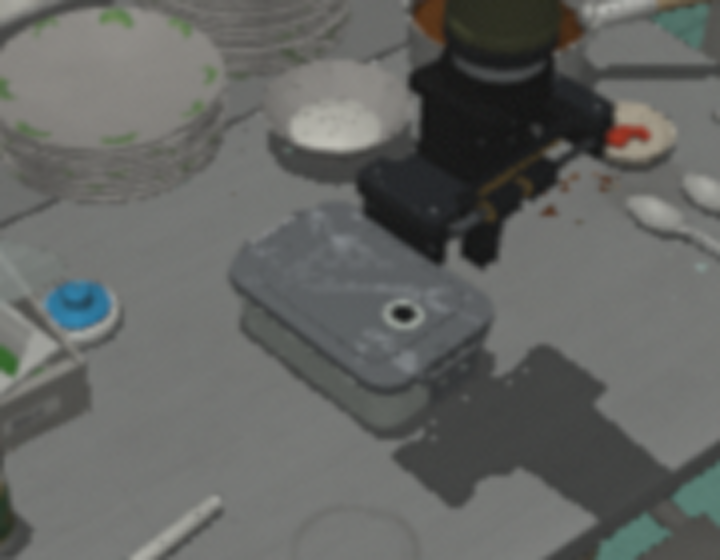

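The plug sits low in its seat, both clips are down, the box hasn't moved and the arm is clear. I'm handing the job in.

```bash
python3 -c "
from bench import ctrl
print(ctrl.close_job())"
```

```text
the job is handed in; nothing more can be done
None
```

The box is sealed and the job is handed in, at about 16.6 s of the 61 s allowed. I used only shut-finger presses, in the order asked; `close_job` gave no verdict.

| Step | What the readings showed |
|---|---|
| Lid | Stopped at z = 0.068 m; force rose to about 9.5 N |
| Far clip | Tip brought down to z = 0.031 m; force back near zero |
| Vent clip | Tip brought down to z = 0.030 m; force back near zero |
| Vent plug | Stopped at z = 0.073 m; force about 11 N |

- **Final pictures:** the lid is down on the rim, the vent clip hangs shut and the plug sits low in its white seat. I confirmed the far clip shut in a wrist picture right after pressing it; it is out of view in the last pictures. The box and the bystanders in view (marker, small dish, spoon, a jar) show no visible shift. I judged this by eye and did not re-measure positions.
- **Forces:** the highest I read was about 11 N, against the 30 N limit. Force is reported only at the end of each call, so a brief peak between readings would not show. While bottoming out the lid and the plug I also saw about 4 N sideways, with no visible shift of the box.
- **Disagreement:** the wrist camera and the two fixed cameras differed by about 3 to 4 mm sideways on the far clip and the plug. This was well inside the fingertip's width, so I pressed between the two estimates.

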